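Pack the pipe piece and close the kit box

ROBOT

A 6-joint arm with a two-finger parallel gripper is mounted at the origin on the work surface. World frame = base frame: x ahead of the robot, y to its left, z up, the work surface at z = 0. Lengths are in m, angles in rad, forces in N, time in s.
With the tool pointing down it reaches from about 0.25 to 0.725 m from the base axis. Payload 4 kg.
Tool frame: the origin (TCP) lies between the finger pads; the fingertips stand 11 mm ahead of it and the grasp point (between the pads) lies 8 mm behind it (tcp_to_tips is the z of the fingertips in the tool frame, in m); z points along the fingers, y is the direction in which the jaws open and shut (so a half turn about z gives the same grasp; the last joint's range is limited). The gripper opens to 85 mm and grips with 20 to 120 N. Pads are 22 mm wide; open, the fingers measure 114 mm over their backs; the gripper's body (76 mm by 85 mm) begins 54 mm behind the grasp point. The pads swing forward as they close: fully open they stand 13 mm farther back than shut.
Start: joints at [-1.253, 0.241, 0.005, 1.335, 0, 1.571], TCP at [0.156, -0.475, 0.219] pointing down, gripper open.
Joint ranges: [-2.72, 2.72], [-1.05, 1.87], [-1.09, 1.28], [-1.99, 2.15], [-1.42, 1.44], [-3.14, 3.14]. Speed limits (rad/s): [2.79, 2.79, 3.14, 3.14, 3.14, 3.14].

INTERFACE

Orientations are given as a unit quaternion [x, y, z, w].
In Python, from workcell import * gives the robot as it stands.
- The arm moves only by the tool move_arm, never from a script. Its argument "moves" is a list that holds one entry, the list of rows, each a list of 7 numbers: the shift along the world's x, y, z in units of 500 mm (1.0 is 500 mm), then the turn, a rotation vector about the world's x, y, z in units of 30 degrees (1.0 is 30 degrees), then the closure, from -1 (fully open) to 1 (shut), so that 0 is half open. A call has 1 to 8 rows; each row shifts and turns the pose as measured when the row begins; what a row does not reach is not made up. A row lasts 1/12 s, in which the tool goes at most 41.7 mm and 7.16 degrees, less where a joint would pass 70% of its speed; a pose out of reach is approached as far as the arm can. A call with a number of a shift or a turn outside -1 to 1 is refused whole. A call with a gripper value outside its range is refused whole. The fingers move at their own pace and stop on an object; the grip force is fixed at half the most. Time passes only in rows, so rows that do not move let the fingers close. It gives the time, the measured TCP pose, the force and the opening at its end, in the units of the state.
- get_obs(): the state, without advancing time (a new reading comes with each control period).
- camera(name): name is "side" or "top"; returns a dict with "pixels" (384x512x3 uint8, red, green, blue), "range_z" (384x512 float32, m along the optical axis (not along the pixel's ray), 0 where there is no reading), "fx", "fy", "cx", "cy" (pixels), "extrinsics" (4x4, takes a point from camera to world coordinates). Camera axes: x right, y down, z forward; pixel columns grow to the right and rows downward; lengths in m; the calibration is good to about 2 mm. A picture is of the moment at which its call begins.
- job_done(): hands the job in, once; it reports no verdict.
The state is a dict: "clock": time; "joint_pos": joint angles; "joint_vel": joint speeds; "tau": joint torques, N m; "eef_pos": TCP position; "tool_rot": TCP orientation; "ft_force": force on the tool from outside, world axes, zero at the start; "ft_torque": the same for the moment, N m; "grip_width": finger opening in m.
Only numpy, scipy, OpenCV 4.12 (cv2) and the standard library are available. Lean on these libraries where they do the work, as an engineer would, in place of code of your own. Each camera call takes 0.05 s, during which the arm holds its last target.

TASK

Put the short, wide piece of white pipe into the large open plywood box, then put the box's own lid (the larger, oblong one with the bar handle) on it so that it sits fully down and level all round. Leave the lid lying closed, with the pipe piece inside.

Things in the scene. Friction and masses are not known exactly. Their poses are not given: they have to be found in the camera images.
- pipe_mid (a point): A short offcut of white plastic pipe standing on end on the bench, open at both ends: outside diameter 42 mm, bore 34 mm, height 44 mm. About 40 g. The point is its centre, half-way up (22 mm over the bench); z along the pipe. A thinner piece (27 mm across) of the same height and a long piece lie about: not those.
- box_mouth (a point): The large open plywood box, which is fixed to the bench and does not move: outside 140 mm along its x, 190 mm along its y, 64 mm high; walls 8 mm, so the opening is 124 x 174 mm; inner floor 56 mm below the rim. The point is the centre of the opening, level with the rim; z up. A smaller square box on the bench is not meant.
- lid_grip (a point): Large oblong plywood lid lying right way up (not the small square one). Plate 156 (x) x 206 (y) x 6 mm; under it a panel 104 x 154 x 6 mm enters the box opening with 10 mm play all round. On top, central, an upright dark wood bar handle 24 (x) x 70 (y) mm, 42 tall. 0.22 kg. Point: in the handle, 24 mm above plate top; 36 above the bench now, 30 above the rim once closed (plate on rim, long sides parallel). z up.
Mind the look-alikes: they are no part of the job. Leave any purple look-alike of the part that bears pipe_mid alone.

How it is judged:
By the outcome, as a careful person would: the job done as asked, in the order asked, and still so for the second after the job is handed in, with the robot touching nothing.
It also fails if it takes over 64 s, if anything falls off the work surface, if the arm or the gripper's body presses on something with over 40 N, if the wrist force passes 120 N, or if a joint passes its speed limit or range.

## Working session

There is one attempt and no reset: what is moved stays moved. The work goes in short steps, Python scripts to look and compute and a tool call to move; the robot and the scene stay as the last step left them, time stands still between calls to the robot, and variables do not carry over. Pictures are saved under pics/ and viewed, and the job is handed in when it is done.

Besides the shell and the picture viewer there is one more tool, called as name(argument=value, ...) on one line, values as JSON. move_arm: Moves the arm, as the interface text tells. Shifts and turns lie within -1 to 1; 1 stands for 500 mm of shift or 30 degrees of turn. Its arguments: {"type":"object","properties":{"moves":{"type":"array","items":{"type":"array","items":{"type":"array","items":{"type":"number"}}}}},"required":["moves"]}

```bash
ls; mkdir -p pics
cat > h.py <<'E'
from workcell import *
import numpy as np, cv2
def snap(n,fn):
    c=camera(n); cv2.imwrite('pics/'+fn+'.png',cv2.cvtColor(c['pixels'],cv2.COLOR_RGB2BGR)); np.savez('pics/'+fn+'.npz',**c); return c
def cloud(c):
    z=c['range_z'].astype(float); v,u=np.indices(z.shape)
    P=np.stack([(u-c['cx'])/c['fx']*z,(v-c['cy'])/c['fy']*z,z,np.ones_like(z)],-1)@np.array(c['extrinsics']).T
    P=P[...,:3]; P[z==0]=np.nan; return P
E
python3 - <<'E'
from h import *
for n in('top','side'):
    c=snap(n,n+'0'); print(n,np.round(c['extrinsics'],3).tolist(),c['fx'])
print(get_obs())
E
```

```text
pics
top [[-0.028, -0.98, 0.198, 0.405], [-1.0, 0.03, 0.009, -0.01], [-0.015, -0.198, -0.98, 0.888], [0.0, 0.0, 0.0, 1.0]] 414.4072324482728
side [[-0.847, -0.28, 0.452, 0.179], [-0.531, 0.471, -0.704, 0.63], [-0.016, -0.837, -0.548, 0.563], [0.0, 0.0, 0.0, 1.0]] 468.85711917501754
{'clock': 0.1, 'joint_pos': array([-1.25299962e+00,  2.41353363e-01,  3.89171842e-03,  1.33522748e+00,
        4.08038713e-06,  1.57078679e+00]), 'joint_vel': array([-0.00010593, -0.0013451 ,  0.00252225,  0.00025464,  0.00048822,
       -0.00081199]), 'tau': array([-6.11385294e-04, -3.73137724e+01,  2.53010792e+01,  1.08156298e-02,
       -5.89969818e-05,  1.37089086e-05]), 'eef_pos': array([ 0.15605595, -0.47440804,  0.21840667]), 'tool_rot': array([ 9.87401001e-01,  1.58235166e-01, -1.47730040e-04, -9.34798533e-04]), 'ft_force': array([-0.68890293, -0.00531677,  0.76765276]), 'ft_torque': array([ 0.04476377, -0.04672814,  0.01426148]), 'grip_width': 0.0851181763600527}
```

View pics/top0.png

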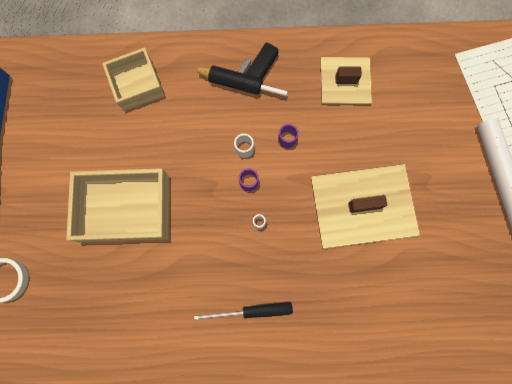

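View pics/side0.png

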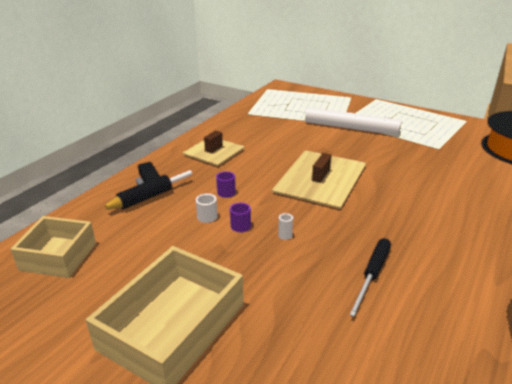

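The top view shows two white pipe pieces, at (244,146) and (259,222), and two purple ones, at (288,136) and (249,180). The large box is at (119,206) and the small box at (133,80). The large lid is at (365,205) and the small lid at (346,80). The pipe piece at (244,146) looks like the wide white one, so I'll measure it and check it in a crop.

```bash
cat > m.py <<'E'
from h import *
c=dict(np.load('pics/top0.npz')); P=cloud(c)
hsv=cv2.cvtColor(c['pixels'],cv2.COLOR_RGB2HSV)
def fit(m,name):
    Q=P[m]; Q=Q[np.isfinite(Q[:,0])]
    (cx,cy),(w,h),a=cv2.minAreaRect((Q[:,:2]*1000).astype(np.float32))
    print(name,len(Q),'ctr',round(cx,1),round(cy,1),'size',round(w,1),round(h,1),'ang',round(a,2),'z',np.round(np.percentile(Q[:,2],[5,50,95])*1000,1)); return Q
def win(u,v,r):
    m=np.zeros(P.shape[:2],bool); m[v-r:v+r,u-r:u+r]=1; return m
Z=P[...,2]
print('bench z',np.nanmedian(Z[250:290,100:400]))
for n,u,v,r in(('wide',244,146,16),('thin',259,222,13),('purp1',288,136,16),('purp2',249,180,16)):
    fit(win(u,v,r)&(Z>.036),n+' rim')
m=np.zeros(Z.shape,bool);m[155:255,55:185]=1
fit(m&(Z>.056),'box rim'); fit(m&(Z>.004)&(Z<.03),'box low')
m=np.zeros(Z.shape,bool);m[155:255,300:430]=1
fit(m&(Z>.005)&(Z<.022),'lid plate'); fit(m&(Z>.042),'lid handle')
m=np.zeros(Z.shape,bool);m[50:110,315:380]=1
fit(m&(Z>.005)&(Z<.022),'small lid plate');
im=cv2.cvtColor(c['pixels'],cv2.COLOR_RGB2BGR)
cv2.imwrite('pics/crop1.png',cv2.resize(im[115:240,215:320],None,fx=4.5,fy=4.5,interpolation=cv2.INTER_CUBIC))
E
python3 m.py
```

```text
bench z -1.602558078805938e-05
wide rim 128 ctr 677.2 12.7 size 41.4 40.2 ang 13.15 z [37.6 43.2 45.6]
thin rim 59 ctr 510.3 -16.0 size 24.5 25.2 ang 88.31 z [39.3 44.  45.9]
purp1 rim 125 ctr 695.3 -83.7 size 38.4 40.6 ang 87.69 z [37.3 43.8 46. ]
purp2 rim 121 ctr 600.4 4.2 size 37.7 40.9 ang 88.1 z [38.  43.6 46.1]
box rim 1493 ctr 551.0 275.6 size 141.3 191.8 ang 0.27 z [58.  63.8 66.5]
box low 4688 ctr 563.2 284.7 size 208.4 281.4 ang 0.82 z [ 5.7  8.5 22.1]
lid plate 6539 ctr 524.8 -230.5 size 184.7 238.1 ang 5.91 z [ 9.4 12.  14.6]
lid handle 423 ctr 539.7 -240.5 size 24.3 70.3 ang 5.5 z [48.5 53.6 56.3]
small lid plate 1929 ctr 835.6 -221.4 size 115.2 126.2 ang 87.73 z [ 9.3 12.2 15.2]
```

```bash
sleep 0.5
```

```text
(no output)
```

View pics/crop1.png

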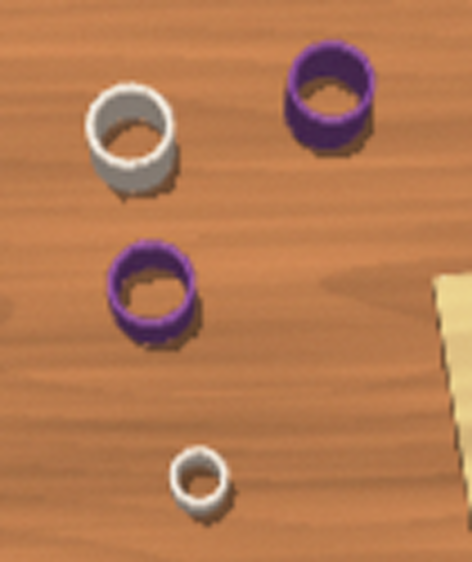

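The crop confirms that the piece at top (244,146) is the wide white pipe: about 41 mm across and 44 mm tall, centred near (677, 13) mm. The other white piece is the thin one, about 25 mm across. The box (141x192 mm) and lid handle also match their descriptions. I'm starting the approach now.

move_arm(moves=[[[0.058,0.054,-0.01,0,0,0.09,-1],[0.058,0.054,-0.01,0,0,0.09,-1],[0.058,0.054,-0.01,0,0,0.09,-1],[0.058,0.054,-0.01,0,0,0.09,-1],[0.058,0.054,-0.01,0,0,0.09,-0.6],[0.058,0.054,-0.01,0,0,0.09,-0.6],[0.058,0.054,-0.01,0,0,0.09,-0.6],[0.058,0.054,-0.01,0,0,0.09,-0.6]]])

```text
clock: 0.77
eef_pos: [0.3883, -0.2539, 0.1743]
tool_rot: [0.941, 0.339, -0.002, -0.001]
ft_force: [0.2, -0.4, -0.5]
grip_width: 0.0685
```

```bash
cat >> h.py <<'E'
from scipy.spatial.transform import Rotation as R
def st(t=None,yaw=None):
    o=get_obs(); p=o['eef_pos']*1000; M=R.from_quat(o['tool_rot']).as_matrix()
    print('t',round(o['clock'],2),'p',p.round(1),'jaw yaw',round(np.degrees(np.arctan2(M[1,1],M[0,1])),2),'z',M[:,2].round(4),'q',np.degrees(o['joint_pos']).round(0),'F',o['ft_force'].round(1),'w',round(o['grip_width']*1000,1))
    if t is not None: print('shift units',((np.array(t)-p)/500).round(4))
    rv=R.from_matrix(np.eye(3))
    # level-correction: rotate tool z onto -Z
    c=np.cross(M[:,2],[0,0,-1]); print('level turn units',(np.degrees(c)/30).round(4))
    if yaw is not None:
        d=(yaw-np.degrees(np.arctan2(M[1,1],M[0,1]))+90)%180-90; print('yaw turn units',round(d/30,4))
E
python3 -c "
from h import *
st([677,13,120],-50)
c=dict(np.load('pics/top0.npz')); P=cloud(c); Z=P[...,2]
from scipy.optimize import least_squares
for zt in(.040,.042):
    s=np.zeros(Z.shape,bool); s[130:162,228:260]=1; Q=P[s&(Z>zt)][:,:2]*1000
    print(len(Q),least_squares(lambda p:np.hypot(*(Q-p[:2]).T)-p[2],[677,13,19],loss='soft_l1').x)
hsv=cv2.cvtColor(c['pixels'],cv2.COLOR_RGB2HSV)
m=np.zeros(Z.shape,bool);m[155:255,300:430]=1
Q=P[m&(Z>.005)&(Z<.022)]; wood=(hsv[...,1]<150)&(hsv[...,2]>120)
Q=P[m&wood&(Z>.008)&(Z<.016)]; print(len(Q),cv2.minAreaRect((Q[:,:2]*1000).astype(np.float32)),np.median(Q,0))
"
```

```text
t 0.77 p [ 388.3 -253.9  174.3] jaw yaw -50.34 z [-0.0041 -0.     -1.    ] q [-33.  11. -10.  69.  -0. 107.] F [ 0.2 -0.4 -0.5] w 68.5
shift units [ 0.5774  0.5338 -0.1087]
level turn units [ 0.     -0.0078  0.    ]
yaw turn units 0.0115
107 [677.07207652  12.28879497  18.87654416]
88 [677.41049713  12.07326911  18.86321438]
6420 ((540.0989990234375, -241.3817138671875), (156.4695587158203, 206.88165283203125), 5.888266563415527) [ 0.53429062 -0.23947756  0.01203261]
```

move_arm(moves=[[[0.057,0.053,-0.01,0,0,0,-0.6],[0.057,0.053,-0.01,0,0,0,-0.6],[0.057,0.053,-0.01,0,0,0,-0.6],[0.057,0.053,-0.01,0,0,0,-0.6],[0.057,0.053,-0.01,0,0,0,-0.6],[0.057,0.053,-0.01,0,0,0,-0.6],[0.057,0.053,-0.01,0,0,0,-0.6],[0.057,0.053,-0.01,0,0,0,-0.6]]])

```text
clock: 1.43
eef_pos: [0.6228, -0.0272, 0.1288]
tool_rot: [0.94, 0.341, -0.005, -0.002]
ft_force: [0.2, -0.8, -0.8]
grip_width: 0.0679
```

```bash
python3 -c "
from h import *
st([677,12.5,70],-50)"
```

```text
t 1.43 p [622.8 -27.2 128.8] jaw yaw -50.11 z [-1.060e-02  2.000e-04 -9.999e-01] q [ -2.  31.  12.  72.  -0. 138.] F [ 0.2 -0.8 -0.8] w 67.9
shift units [ 0.1083  0.0795 -0.1176]
level turn units [-0.0004 -0.0202 -0.    ]
yaw turn units 0.0038
```

move_arm(moves=[[[0.05,0.04,-0.015,0,-0.02,0,-0.5],[0.05,0.035,-0.02,0,-0.01,0,-0.5],[0.01,0.005,-0.04,0,0,0,-0.5],[0,0,-0.04,0,0,0,-0.5],[0,0,0,0,0,0,-0.5]]])

```text
clock: 1.85
eef_pos: [0.6844, 0.0254, 0.0633]
tool_rot: [0.938, 0.347, 0.002, -0.0]
ft_force: [-1.0, 0.6, -0.2]
grip_width: 0.064
```

```bash
python3 -c "
from h import *
st([677,12.5,20],-50)"
```

```text
t 1.85 p [684.4  25.4  63.3] jaw yaw -49.4 z [ 0.0043  0.0024 -1.    ] q [  2.  40.  18.  68.   0. 141.] F [-1.   0.6 -0.2] w 64.0
shift units [-0.0147 -0.0258 -0.0867]
level turn units [-0.0046  0.0083  0.    ]
yaw turn units -0.02
```

move_arm(moves=[[[-0.015,-0.026,0,0,0.008,-0.02,-0.5],[0,0,0,0,0,0,-0.5],[0,0,0,0,0,0,-0.5]]])

```text
clock: 2.1
eef_pos: [0.6746, 0.0132, 0.0609]
tool_rot: [0.939, 0.343, -0.003, -0.002]
ft_force: [0.1, -0.4, 0.7]
grip_width: 0.064
```

```bash
python3 -c "
from h import *
st([677,12.5,20],-50)
snap('side','side1');c=snap('top','top1'); im=cv2.imread('pics/side1.png'); cv2.imwrite('pics/s1c.png',cv2.resize(im[120:270,130:320],None,fx=3,fy=3))"
```

```text
t 2.1 p [674.6  13.2  60.9] jaw yaw -49.93 z [-0.0065  0.0027 -1.    ] q [  1.  39.  17.  68.   0. 141.] F [ 0.1 -0.4  0.7] w 64.0
shift units [ 0.0047 -0.0014 -0.0818]
level turn units [-0.0052 -0.0124 -0.    ]
yaw turn units -0.0023
```

View pics/s1c.png

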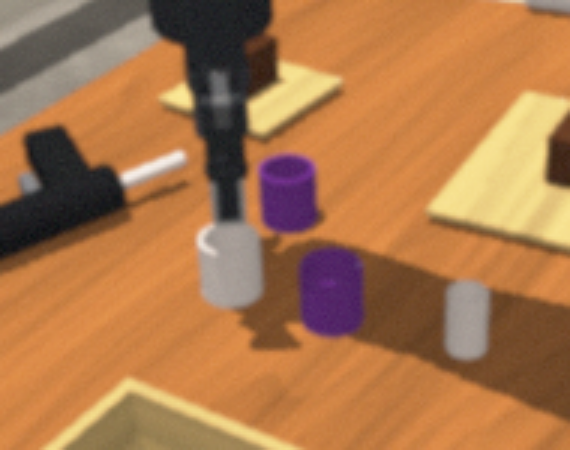

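The gripper is directly above the wide white pipe, which sits at about (230,265) in the crop. Both purple pieces are clear of the fingers. I'm lowering to grip.

move_arm(moves=[[[0.004,-0.001,-0.025,0,-0.01,0,-0.5],[0,0,-0.025,0,0,0,-0.5],[0,0,-0.018,0,0,0,-0.5],[0,0,-0.008,0,0,0,-0.5],[0,0,0,0,0,0,-0.5],[0,0,0,0,0,0,-0.5]]])

```text
clock: 2.7
eef_pos: [0.6797, 0.0128, 0.0259]
tool_rot: [0.94, 0.342, 0.004, -0.0]
ft_force: [-0.4, -0.3, 0.3]
grip_width: 0.0642
```

```bash
python3 -c "
from h import *
st([677,12.5,20],-50)"
```

```text
t 2.7 p [679.7  12.8  25.9] jaw yaw -49.95 z [ 0.0075  0.003  -1.    ] q [  1.  41.  14.  63.   0. 141.] F [-0.4 -0.3  0.3] w 64.2
shift units [-0.0054 -0.0005 -0.0117]
level turn units [-0.0058  0.0142  0.    ]
yaw turn units -0.0016
```

move_arm(moves=[[[-0.005,0,-0.01,-0.005,0.012,0,-0.5],[0,0,0,0,0,0,-0.5],[0,0,0,0,0,0,1],[0,0,0,0,0,0,1],[0,0,0,0,0,0,1],[0,0,0,0,0,0,1],[0,0,0,0,0,0,1],[0,0,0,0,0,0,1]]])

```text
clock: 3.37
eef_pos: [0.6782, 0.013, 0.0225]
tool_rot: [0.939, 0.343, 0.002, 0.0]
ft_force: [-0.7, -0.7, -0.7]
grip_width: 0.0389
```

```bash
python3 -c "
from h import *
st([677,12.5,20],-50)"
```

```text
t 3.37 p [678.2  13.   22.5] jaw yaw -49.94 z [ 3.5e-03  3.0e-04 -1.0e+00] q [  1.  41.  14.  63.   0. 141.] F [-0.7 -0.7 -0.7] w 38.9
shift units [-0.0025 -0.0011 -0.0049]
level turn units [-0.0005  0.0067  0.    ]
yaw turn units -0.0022
```

move_arm(moves=[[[0,0,0,0,0,0,1],[0,0,0.02,0,0,0,1],[0,0,0.04,0,0,0,1],[0,0,0.05,0,0,0,1],[0,0,0.05,0,0,0,1],[0,0,0.04,0,0,0,1],[0,0,0,0,0,0,1]]])

```text
clock: 3.95
eef_pos: [0.6747, 0.0128, 0.1259]
tool_rot: [0.94, 0.342, -0.002, -0.001]
ft_force: [1.3, -0.2, 0.4]
grip_width: 0.039
```

```bash
python3 -c "
from h import *
st([551,275.6,130],-50)
snap('side','side2');im=cv2.imread('pics/side2.png'); cv2.imwrite('pics/s2c.png',cv2.resize(im[80:270,130:320],None,fx=3,fy=3))"
```

```text
t 3.95 p [674.7  12.8 125.9] jaw yaw -49.95 z [-3.7e-03  1.0e-04 -1.0e+00] q [  1.  37.  22.  75.   0. 141.] F [ 1.3 -0.2  0.4] w 39.0
shift units [-0.2473  0.5255  0.0081]
level turn units [-0.0002 -0.007  -0.    ]
yaw turn units -0.0018
```

View pics/s2c.png

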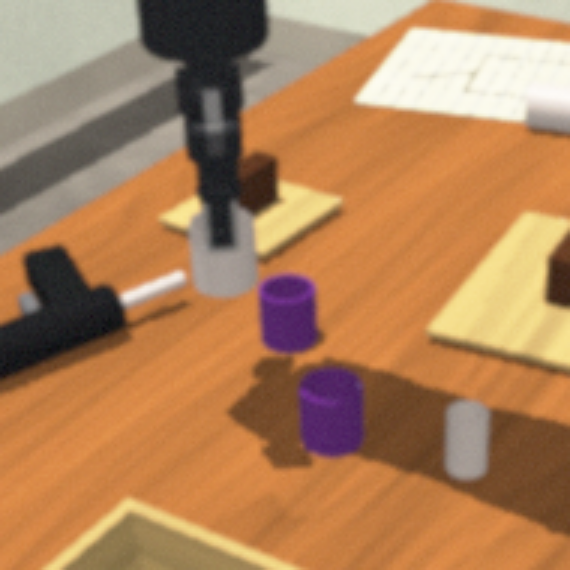

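The pipe is lifted and held upright at about (222,250) in the crop. Next I carry it to the box.

move_arm(moves=[[[-0.02,0.04,0.005,0,0,0,1],[-0.031,0.068,0.005,0,0,0,1],[-0.031,0.068,0.005,0,0,0,1],[-0.031,0.068,0,0,0,0,1],[-0.031,0.068,0,0,0,0,1],[-0.031,0.068,0,0,0,0,1],[-0.031,0.068,0,0,0,0,1],[-0.02,0.04,0,0,0,0,1]]])

```text
clock: 4.67
eef_pos: [0.5535, 0.2562, 0.1229]
tool_rot: [0.942, 0.335, -0.007, -0.0]
ft_force: [-0.5, -0.2, -1.1]
grip_width: 0.0391
```

move_arm(moves=[[[0,0,0,0,0,0,1],[0,0,0,0,0,0,1]]])

```text
clock: 4.83
eef_pos: [0.5488, 0.2611, 0.1203]
tool_rot: [0.941, 0.339, -0.01, -0.001]
ft_force: [0.0, 1.0, -1.1]
grip_width: 0.0385
```

```bash
python3 -c "
from h import *
st([551,275.6,90],-50)"
```

```text
t 4.83 p [548.8 261.1 120.3] jaw yaw -50.32 z [-0.0191 -0.0056 -0.9998] q [ 25.  30.   9.  70.   0. 166.] F [ 0.   1.  -1.1] w 38.5
shift units [ 0.0045  0.0289 -0.0606]
level turn units [ 0.0108 -0.0364  0.    ]
yaw turn units 0.0105
```

move_arm(moves=[[[0.004,0.029,-0.01,0.01,-0.035,0,1],[0,0,-0.04,0,0,0,1],[0,0,-0.04,0,0,0,1],[0,0,-0.035,0,0,0,1],[0,0,-0.02,0,0,0,1],[0,0,0,0,0,0,1],[0,0,0,0,0,0,1]]])

```text
clock: 5.42
eef_pos: [0.5516, 0.2693, 0.0412]
tool_rot: [0.942, 0.336, -0.002, 0.002]
ft_force: [1.1, 0.5, -0.4]
grip_width: 0.039
```

```bash
python3 -c "
from h import *
st([551,275.6,31.5],-50)"
```

```text
t 5.42 p [551.6 269.3  41.2] jaw yaw -50.69 z [-0.0034 -0.0045 -1.    ] q [ 26.  34.   3.  60.  -0. 167.] F [ 1.1  0.5 -0.4] w 39.0
shift units [-0.0013  0.0125 -0.0194]
level turn units [ 0.0086 -0.0065  0.    ]
yaw turn units 0.0231
```

move_arm(moves=[[[0,0.006,-0.01,0.008,-0.006,0,1],[0,0,-0.007,0,0,0,1],[0,0,0,0,0,0,1],[0,0,0,0,0,0,1]]])

```text
clock: 5.75
eef_pos: [0.554, 0.2717, 0.0342]
tool_rot: [0.942, 0.335, 0.002, -0.0]
ft_force: [-0.2, 1.0, -0.1]
grip_width: 0.0388
```

```bash
python3 -c "
from h import *
st([551,275.6,31],-50)"
```

```text
t 5.75 p [554.  271.7  34.2] jaw yaw -50.85 z [ 0.0033  0.0015 -1.    ] q [ 26.  34.   3.  58.  -0. 167.] F [-0.2  1.  -0.1] w 38.8
shift units [-0.0061  0.0077 -0.0064]
level turn units [-0.0029  0.0064  0.    ]
yaw turn units 0.0282
```

move_arm(moves=[[[0,0,-0.006,0,0.006,0,1],[0,0,0,0,0,0,1],[0,0,0,0,0,0,-0.4],[0,0,0,0,0,0,-0.4],[0,0,0,0,0,0,-0.4],[0,0,0,0,0,0,-0.4]]])

```text
clock: 6.25
eef_pos: [0.5558, 0.273, 0.0337]
tool_rot: [0.942, 0.335, 0.003, -0.001]
ft_force: [0.4, 0.1, -0.2]
grip_width: 0.0594
```

```bash
python3 -c "
from h import *
st([551,275.6,31],-50)"
```

```text
t 6.25 p [555.8 273.   33.7] jaw yaw -50.81 z [ 0.0046  0.0038 -1.    ] q [ 26.  34.   3.  58.   0. 167.] F [ 0.4  0.1 -0.2] w 59.4
shift units [-0.0096  0.0053 -0.0055]
level turn units [-0.0073  0.0088  0.    ]
yaw turn units 0.0271
```

Released. I'm going up, then towards the lid.

move_arm(moves=[[[-0.002,0,0.02,0,0,0,-0.4],[0,0,0.04,0,0,0,-0.4],[0,0,0.06,0,0,0,-0.4],[0,0,0.07,0,0,0,-0.4],[0,0,0.06,0,0,0,-0.4],[0,-0.06,0.04,0,0,0.2,-0.4],[0,-0.08,0.01,0,0,0.2,-0.4],[0,-0.08,0,0,0,0.2,-0.4]]])

```text
clock: 6.92
eef_pos: [0.5513, 0.1668, 0.1938]
tool_rot: [0.872, 0.49, 0.003, 0.0]
ft_force: [0.7, 0.5, -0.1]
grip_width: 0.0597
```

move_arm(moves=[[[0,-0.08,0,0,0,0.2,-0.6],[0,-0.08,0,0,0,0.2,-0.6],[0,-0.08,0,0,0,0.2,-0.6],[0,-0.08,0,0,0,0.2,-0.6],[0,-0.08,0,0,0,0.2,-0.6],[0,-0.08,0,0,0,0.2,-0.6]]])

```text
clock: 7.42
eef_pos: [0.5512, -0.078, 0.2039]
tool_rot: [0.667, 0.745, 0.01, 0.002]
ft_force: [1.3, -0.4, -0.7]
grip_width: 0.0683
```

```bash
python3 -c "
from h import *
st([540,-241,120],5.7)
c=snap('top','top3')"
```

```text
t 7.42 p [551.2 -78.  203.9] jaw yaw 6.29 z [ 0.0162  0.0117 -0.9998] q [-9. 20.  6. 76.  1. 75.] F [ 1.3 -0.4 -0.7] w 68.3
shift units [-0.0224 -0.3261 -0.1678]
level turn units [-0.0223  0.0308  0.    ]
yaw turn units -0.0195
```

View pics/top3.png

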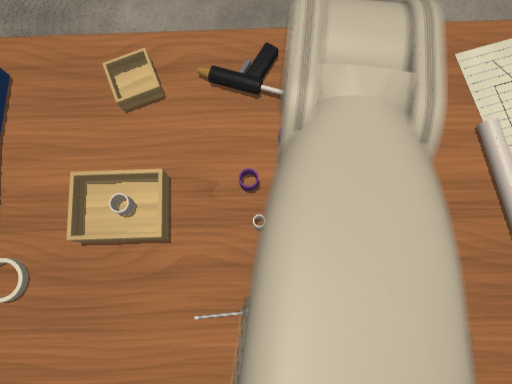

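The pipe is standing in the large box, at (122,205). Next is the lid.

move_arm(moves=[[[-0.003,-0.065,-0.02,-0.01,0.015,-0.02,-0.5],[-0.003,-0.065,-0.02,0,0,0,-0.5],[-0.003,-0.065,-0.03,0,0,0,-0.5],[-0.003,-0.05,-0.03,0,0,0,-0.5],[-0.003,-0.03,-0.03,0,0,0,-0.5],[0,0,0,0,0,0,-0.5],[0,0,0,0,0,0,-0.5]]])

```text
clock: 8.05
eef_pos: [0.5437, -0.2331, 0.1449]
tool_rot: [0.677, 0.736, 0.006, 0.008]
ft_force: [-0.1, 0.8, 0.4]
grip_width: 0.0639
```

```bash
python3 -c "
from h import *
st([540,-241,80],5.7)"
```

```text
t 8.05 p [ 543.7 -233.1  144.9] jaw yaw 4.82 z [ 0.0198 -0.0029 -0.9998] q [-23.  25.   6.  69.   0.  62.] F [-0.1  0.8  0.4] w 63.9
shift units [-0.0074 -0.0159 -0.1299]
level turn units [0.0056 0.0379 0.    ]
yaw turn units 0.0294
```

move_arm(moves=[[[-0.006,-0.013,-0.04,0.005,0.035,0.03,-0.5],[0,0,-0.04,0,0,0,-0.5],[0,0,-0.025,0,0,0,-0.5],[0,0,-0.01,0,0,0,-0.5],[0,0,0,0,0,0,-0.5],[0,0,0,0,0,0,-0.5],[0,0,0,0,0,0,-0.5]]])

```text
clock: 8.63
eef_pos: [0.5458, -0.2348, 0.095]
tool_rot: [0.669, 0.743, 0.003, 0.005]
ft_force: [0.2, 0.1, 1.5]
grip_width: 0.0638
```

```bash
python3 -c "
from h import *
st([540,-241,28],5.7)
snap('side','side4');im=cv2.imread('pics/side4.png'); cv2.imwrite('pics/s4c.png',cv2.resize(im[60:250,230:420],None,fx=3,fy=3))"
```

```text
t 8.63 p [ 545.8 -234.8   95. ] jaw yaw 6.04 z [ 0.0121 -0.0028 -0.9999] q [-23.  28.   2.  63.   0.  61.] F [0.2 0.1 1.5] w 63.8
shift units [-0.0117 -0.0125 -0.134 ]
level turn units [0.0054 0.0231 0.    ]
yaw turn units -0.0113
```

View pics/s4c.png

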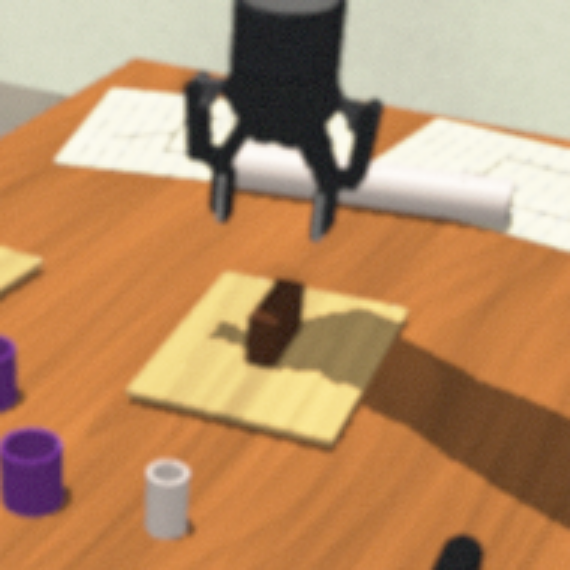

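The open jaws are above the dark handle at crop (275,320) and straddle it across its short side. I'll correct the offset and then go down.

move_arm(moves=[[[-0.012,-0.013,0,0.005,0.023,-0.01,-0.5],[0,0,0,0,0,0,-0.5],[-0.003,-0.003,-0.02,0,0.005,0,-0.5],[0,0,-0.02,0,0,0,-0.5],[0,0,0,0,0,0,-0.5]]])

```text
clock: 9.1
eef_pos: [0.5403, -0.2446, 0.0777]
tool_rot: [0.671, 0.741, -0.0, 0.002]
ft_force: [0.3, 0.4, -0.4]
grip_width: 0.0642
```

```bash
python3 -c "
from h import *
st([540,-241,28],5.7)"
```

```text
t 9.1 p [ 540.3 -244.6   77.7] jaw yaw 5.71 z [ 0.0035 -0.0034 -1.    ] q [-24.  29.   1.  62.  -0.  60.] F [ 0.3  0.4 -0.4] w 64.2
shift units [-0.0005  0.0072 -0.0993]
level turn units [0.0065 0.0066 0.    ]
yaw turn units -0.0004
```

move_arm(moves=[[[0,0.006,-0.025,0.006,0.006,0,-0.5],[0,0,-0.025,0,0,0,-0.5],[0,0,-0.025,0,0,0,-0.5],[0,0,-0.012,0,0,0,-0.5],[0,0,0,0,0,0,-0.5],[0,0,0,0,0,0,-0.5]]])

```text
clock: 9.6
eef_pos: [0.5377, -0.24, 0.0267]
tool_rot: [0.671, 0.741, -0.001, -0.003]
ft_force: [0.0, -0.3, 0.8]
grip_width: 0.0642
```

```bash
python3 -c "
from h import *
st([540,-241,28],5.7)"
```

```text
t 9.6 p [ 537.7 -240.    26.7] jaw yaw 5.67 z [-0.0055  0.0034 -1.    ] q [-24.  32.  -2.  56.   0.  60.] F [ 0.  -0.3  0.8] w 64.2
shift units [ 0.0045 -0.0021  0.0026]
level turn units [-0.0064 -0.0106 -0.    ]
yaw turn units 0.001
```

move_arm(moves=[[[0.003,0,0.004,-0.006,-0.01,0,-0.5],[0,0,0,0,0,0,-0.5],[0,0,0,0,0,0,1],[0,0,0,0,0,0,1],[0,0,0,0,0,0,1],[0,0,0,0,0,0,1],[0,0,0,0,0,0,1],[0,0,0,0,0,0,1]]])

```text
clock: 10.27
eef_pos: [0.5411, -0.2405, 0.0316]
tool_rot: [0.671, 0.741, 0.001, 0.002]
ft_force: [0.3, 0.2, -1.4]
grip_width: 0.0222
```

```bash
python3 -c "
from h import *
st([540,-241,28],5.7)"
```

```text
t 10.27 p [ 541.1 -240.5   31.6] jaw yaw 5.68 z [ 0.0044 -0.0018 -1.    ] q [-24.  32.  -2.  56.   0.  60.] F [ 0.3  0.2 -1.4] w 22.2
shift units [-0.0023 -0.001  -0.0073]
level turn units [0.0034 0.0085 0.    ]
yaw turn units 0.0007
```

move_arm(moves=[[[0,0,0.01,0,0,0,1],[0,0,0.02,0,0,0,1],[0,0,0.04,0,0,0,1],[0,0,0.05,0,0,0,1],[0,0,0.05,0,0,0,1],[0,0,0.05,0,0,0,1],[0,0,0.03,0,0,0,1],[0,0,0,0,0,0,1]]])

```text
clock: 10.93
eef_pos: [0.537, -0.2387, 0.1629]
tool_rot: [0.671, 0.741, -0.0, -0.001]
ft_force: [1.0, -0.3, -1.7]
grip_width: 0.0224
```

```bash
python3 -c "
from h import *
st([551,275.6,160],0.3)
snap('side','side5')"
```

```text
t 10.93 p [ 537.  -238.7  162.9] jaw yaw 5.67 z [-0.0026  0.0015 -1.    ] q [-24.  25.   9.  73.   0.  60.] F [ 1.  -0.3 -1.7] w 22.4
shift units [ 0.0281  1.0285 -0.0057]
level turn units [-0.0028 -0.005  -0.    ]
yaw turn units -0.179
```

View pics/side5.png

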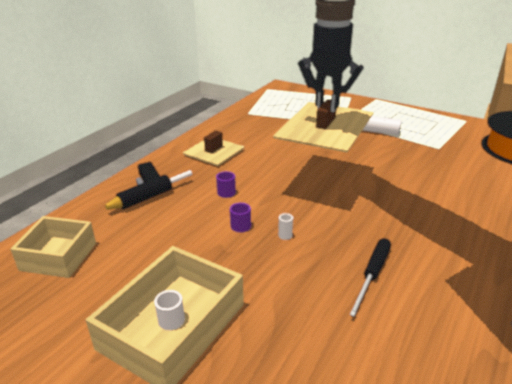

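The lid is lifted and level at (325,125), and the pipe stands in the box at (170,310). I'm carrying the lid over.

move_arm(moves=[[[0.002,0.03,0,0,0,-0.01,1],[0.002,0.055,0,0,0,-0.01,1],[0.002,0.065,0,0,0,-0.01,1],[0.002,0.065,0,0,0,-0.01,1],[0.002,0.065,0,0,0,-0.01,1],[0.002,0.065,0,0,0,-0.01,1],[0.002,0.065,0,0,0,-0.01,1],[0.002,0.065,0,0,0,-0.01,1]]])

```text
clock: 11.65
eef_pos: [0.5378, 0.0007, 0.152]
tool_rot: [0.693, 0.721, -0.005, -0.006]
ft_force: [-0.2, 0.4, -1.5]
grip_width: 0.0219
```

```bash
python3 -c "
from h import *
st([551,275.6,160],0.3)"
```

```text
t 11.65 p [537.8   0.7 152. ] jaw yaw 2.27 z [-1.620e-02  9.000e-04 -9.999e-01] q [ 0. 21. -0. 70.  0. 88.] F [-0.2  0.4 -1.5] w 21.9
shift units [0.0264 0.5498 0.016 ]
level turn units [-0.0017 -0.031  -0.    ]
yaw turn units -0.0655
```

move_arm(moves=[[[0.003,0.065,0.005,0,-0.02,-0.008,1],[0.003,0.065,0.005,0,-0.01,-0.008,1],[0.003,0.065,0.005,0,0,-0.008,1],[0.003,0.065,0.003,0,0,-0.008,1],[0.003,0.065,0.003,0,0,-0.008,1],[0.003,0.065,0,0,0,-0.008,1],[0.003,0.05,0,0,0,-0.008,1],[0.003,0.03,0,0,0,-0.008,1]]])

```text
clock: 12.32
eef_pos: [0.5396, 0.2493, 0.1498]
tool_rot: [0.704, 0.71, -0.008, -0.006]
ft_force: [0.6, 0.5, -0.9]
grip_width: 0.0222
```

move_arm(moves=[[[0,0.01,0,0,0,0,1],[0,0,0,0,0,0,1],[0,0,0,0,0,0,1]]])

```text
clock: 12.57
eef_pos: [0.5368, 0.2574, 0.145]
tool_rot: [0.702, 0.712, -0.012, -0.008]
ft_force: [-0.3, 0.1, -1.3]
grip_width: 0.0219
```

```bash
python3 -c "
from h import *
st([551,275.6,140],0.3)"
```

```text
t 12.57 p [536.8 257.4 145. ] jaw yaw 0.84 z [-0.0273 -0.0056 -0.9996] q [ 25.  28.  10.  73.   0. 115.] F [-0.3  0.1 -1.3] w 21.9
shift units [ 0.0284  0.0365 -0.0101]
level turn units [ 0.0106 -0.0521  0.    ]
yaw turn units -0.0181
```

move_arm(moves=[[[0.028,0.036,0,0.01,-0.052,-0.018,1],[0,0,0,0,0,0,1],[0,0,0,0,0,0,1],[0,0,0,0,0,0,1]]])

```text
clock: 12.9
eef_pos: [0.55, 0.2694, 0.1427]
tool_rot: [0.707, 0.707, -0.003, 0.0]
ft_force: [0.7, 0.1, -1.0]
grip_width: 0.022
```

```bash
python3 -c "
from h import *
st([551,275.6,140],0.3)"
```

```text
t 12.9 p [550.  269.4 142.7] jaw yaw -0.06 z [-0.0044 -0.0045 -1.    ] q [ 26.  29.  11.  73.  -0. 116.] F [ 0.7  0.1 -1. ] w 22.0
shift units [ 0.002   0.0124 -0.0055]
level turn units [ 0.0086 -0.0084  0.    ]
yaw turn units 0.0119
```

move_arm(moves=[[[0.003,0.014,-0.01,0.009,-0.008,0.012,1],[0,0,-0.02,0,0,0,1],[0,0,-0.02,0,0,0,1],[0,0,0,0,0,0,1],[0,0,0,0,0,0,1]]])

```text
clock: 13.32
eef_pos: [0.5512, 0.273, 0.1147]
tool_rot: [0.707, 0.708, -0.001, -0.0]
ft_force: [1.0, 1.1, -0.9]
grip_width: 0.0222
```

```bash
python3 -c "
from h import *
st([551,275.6,88],0.3)
snap('side','side6');im=cv2.imread('pics/side6.png'); cv2.imwrite('pics/s6c.png',cv2.resize(im[150:384,60:300],None,fx=2.5,fy=2.5))
c=snap('top','top6');im=cv2.imread('pics/top6.png'); cv2.imwrite('pics/t6c.png',cv2.resize(im[140:270,40:200],None,fx=4,fy=4))
"
```

```text
t 13.32 p [551.2 273.  114.7] jaw yaw 0.08 z [-1.7e-03 -9.0e-04 -1.0e+00] q [ 26.  30.   9.  69.  -0. 116.] F [ 1.   1.1 -0.9] w 22.2
shift units [-0.0004  0.0052 -0.0534]
level turn units [ 0.0017 -0.0033  0.    ]
yaw turn units 0.0073
```

View pics/s6c.png

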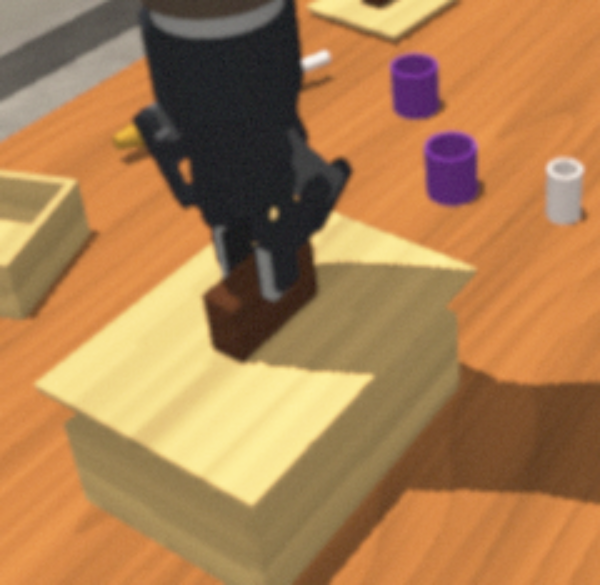

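View pics/t6c.png

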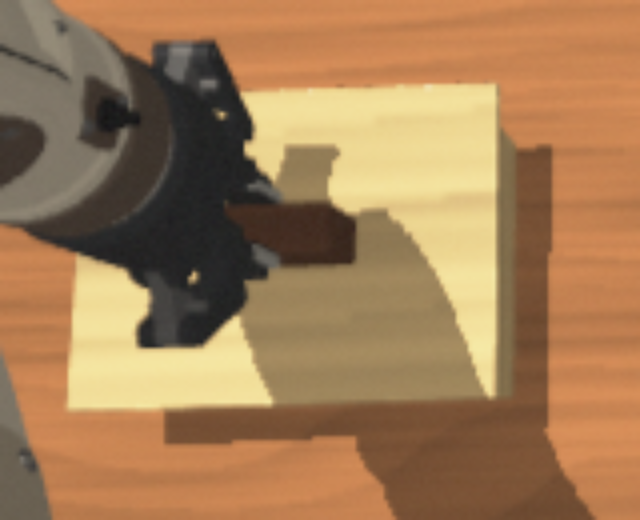

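The lid is over the box and roughly level. I'll measure its centre and tilt before lowering it.

```bash
cat > lid.py <<'E'
from h import *
import sys
def lid(fn,zlo,zhi):
    c=dict(np.load('pics/'+fn+'.npz')); P=cloud(c); hsv=cv2.cvtColor(c['pixels'],cv2.COLOR_RGB2HSV)
    Z=P[...,2]; m=(hsv[...,0]>17)&(hsv[...,0]<35)&(hsv[...,1]>50)&(Z>zlo)&(Z<zhi)&(abs(P[...,0]-.551)<.13)&(abs(P[...,1]-.276)<.15)
    m=cv2.erode(m.astype(np.uint8),np.ones((2,2)))>0
    Q=P[m]*1000
    A=np.c_[Q[:,:2]-[551,276],np.ones(len(Q))]
    k=np.ones(len(Q),bool)
    for _ in range(4):
        s=np.linalg.lstsq(A[k],Q[k,2],rcond=None)[0]; r=Q[:,2]-A@s; k=abs(r)<4
    print(fn,len(Q),'plane dz/dx,dz/dy(deg)',np.degrees(s[:2]).round(2),'z',s[2].round(1))
    print(' rect',cv2.minAreaRect(Q[k][:,:2].astype(np.float32)),'x',np.percentile(Q[k,0],[.2,99.8]).round(1),'y',np.percentile(Q[k,1],[.2,99.8]).round(1))
lid(sys.argv[1],float(sys.argv[2]),float(sys.argv[3]))
E
python3 lid.py top6 .085 .115; python3 lid.py side6 .085 .115
```

```text
top6 5165 plane dz/dx,dz/dy(deg) [-0.21  0.05] z 95.4
 rect ((549.9952392578125, 270.08575439453125), (154.1329345703125, 204.12237548828125), 0.2893953025341034) x [473.1 625.8] y [168.6 371.2]
side6 8656 plane dz/dx,dz/dy(deg) [-0.17  0.06] z 96.3
 rect ((550.4044189453125, 272.05670166015625), (156.43907165527344, 205.68826293945312), 0.02123216539621353) x [472.6 625.8] y [170.8 374.3]
```

move_arm(moves=[[[0.002,0.009,-0.004,0,0,0,1],[0,0,0,0,0,0,1],[0,0,-0.012,0,0,0,1],[0,0,-0.012,0,0,0,1],[0,0,0,0,0,0,1],[0,0,0,0,0,0,1]]])

```text
clock: 13.92
eef_pos: [0.5531, 0.279, 0.1008]
tool_rot: [0.706, 0.708, 0.0, 0.0]
ft_force: [0.0, 0.0, -1.6]
grip_width: 0.0221
```

```bash
python3 -c "
from h import *
st([552,280,89],0.3)
snap('side','side7')
"; python3 lid.py side7 .07 .1
```

```text
t 13.92 p [553.1 279.  100.8] jaw yaw 0.13 z [ 7.e-04  4.e-04 -1.e+00] q [ 27.  31.   8.  67.   0. 117.] F [ 0.   0.  -1.6] w 22.1
shift units [-0.0022  0.002  -0.0235]
level turn units [-0.0008  0.0013  0.    ]
yaw turn units 0.0055
side7 8675 plane dz/dx,dz/dy(deg) [-0.04  0.13] z 82.4
 rect ((551.4046630859375, 278.11993408203125), (205.59146118164062, 154.96994018554688), 89.86917114257812) x [474.6 627.9] y [177.  380.3]
```

move_arm(moves=[[[-0.001,0,-0.01,0,0,0,1],[0,0,-0.01,0,0,0,1],[0,0,-0.006,0,0,0,1],[0,0,0,0,0,0,1],[0,0,0,0,0,0,1]]])

```text
clock: 14.38
eef_pos: [0.5533, 0.2792, 0.0895]
tool_rot: [0.706, 0.708, 0.002, 0.001]
ft_force: [0.9, -0.2, -1.7]
grip_width: 0.022
```

```bash
python3 -c "
from h import *
st([551,277,88],0.3)
snap('side','side8')
snap('top','top8')
"; python3 lid.py side8 .06 .09;python3 lid.py top8 .06 .09
```

```text
t 14.38 p [553.3 279.2  89.5] jaw yaw 0.12 z [ 0.0038  0.0019 -1.    ] q [ 27.  32.   7.  65.   0. 117.] F [ 0.9 -0.2 -1.7] w 22.0
shift units [-0.0046 -0.0044 -0.003 ]
level turn units [-0.0037  0.0072  0.    ]
yaw turn units 0.006
side8 8682 plane dz/dx,dz/dy(deg) [0.11 0.14] z 71.1
 rect ((551.737548828125, 278.42340087890625), (205.18650817871094, 154.9053192138672), 89.87690734863281) x [474.9 627.9] y [177.1 380.5]
top8 4834 plane dz/dx,dz/dy(deg) [0.09 0.1 ] z 70.4
 rect ((552.4989013671875, 276.99749755859375), (154.1244659423828, 204.6477813720703), 0.21211765706539154) x [475.6 628.8] y [174.9 377.4]
```

move_arm(moves=[[[0,0,-0.004,0,0.005,0,1],[0,0,-0.004,0,0,0,1],[0,0,0,0,0,0,1]]])

```text
clock: 14.73
eef_pos: [0.5534, 0.2793, 0.0898]
tool_rot: [0.706, 0.708, 0.002, 0.0]
ft_force: [-0.3, 0.6, -2.5]
grip_width: 0.0219
```

```bash
python3 -c "
from h import *
st([551,277,88],0.3)
"
```

```text
t 14.73 p [553.4 279.3  89.8] jaw yaw 0.13 z [ 0.0032  0.0031 -1.    ] q [ 27.  32.   7.  65.   0. 117.] F [-0.3  0.6 -2.5] w 21.9
shift units [-0.0048 -0.0046 -0.0036]
level turn units [-0.0058  0.006   0.    ]
yaw turn units 0.0057
```

move_arm(moves=[[[0,0,-0.008,0,0.005,0,1],[0,0,-0.006,0,0,0,1]]])

```text
clock: 14.9
eef_pos: [0.5539, 0.2796, 0.0891]
tool_rot: [0.706, 0.708, 0.003, -0.0]
ft_force: [-7.2, -3.4, 16.4]
grip_width: 0.0227
```

```bash
python3 -c "
from h import *
st([551,277,88],0.3)
"
```

```text
t 14.9 p [553.9 279.6  89.1] jaw yaw 0.12 z [ 0.0042  0.0052 -1.    ] q [ 27.  32.   7.  65.   0. 117.] F [-7.2 -3.4 16.4] w 22.7
shift units [-0.0057 -0.0053 -0.0023]
level turn units [-0.0099  0.008   0.    ]
yaw turn units 0.006
```

Contact: the lid rests on the rim with about 16 N up. I'm releasing it and retreating straight up.

move_arm(moves=[[[0,0,0.001,0,0,0,1],[0,0,0,0,0,0,-0.3],[0,0,0,0,0,0,-0.3],[0,0,0,0,0,0,-0.3],[0,0,0,0,0,0,-0.3],[0,0,0,0,0,0,-0.3]]])

```text
clock: 15.4
eef_pos: [0.5549, 0.28, 0.0895]
tool_rot: [0.706, 0.708, 0.004, -0.0]
ft_force: [0.4, -0.5, -0.1]
grip_width: 0.0557
```

move_arm(moves=[[[0,0,0.02,0,0,0,-0.3],[0,0,0.04,0,0,0,-0.3],[0,0,0.05,0,0,0,-0.3],[0,0,0.06,0,0,0,-0.3],[-0.05,-0.05,0.03,0,0,0,-0.3],[-0.06,-0.06,0,0,0,0,-0.3],[-0.06,-0.06,0,0,0,0,-0.3],[-0.06,-0.06,0,0,0,0,-0.3]]])

```text
clock: 16.07
eef_pos: [0.4423, 0.1675, 0.1925]
tool_rot: [0.704, 0.71, 0.006, 0.001]
ft_force: [0.6, -0.8, 0.7]
grip_width: 0.0558
```

move_arm(moves=[[[-0.05,-0.06,0,0,0,0,-0.3],[-0.03,-0.06,0,0,0,0,-0.3],[0,-0.06,0,0,0,0,-0.3],[0,-0.05,0,0,0,0,-0.3],[0,-0.02,0,0,0,0,-0.3],[0,0,0,0,0,0,-0.3]]])

```text
clock: 16.57
eef_pos: [0.3926, 0.0339, 0.1977]
tool_rot: [0.705, 0.71, 0.007, 0.003]
ft_force: [-0.7, 0.2, 0.4]
grip_width: 0.0556
```

```bash
python3 -c "
from h import *
st()
snap('side','side9')
snap('top','top9')
im=cv2.imread('pics/side9.png'); cv2.imwrite('pics/s9c.png',cv2.resize(im[180:384,60:300],None,fx=2.5,fy=2.5))
"; python3 lid.py side9 .06 .09;python3 lid.py top9 .06 .09
```

```text
t 16.57 p [392.6  33.9 197.7] jaw yaw 0.4 z [ 0.0141  0.0064 -0.9999] q [  5.   2. -17.  70.   0.  94.] F [-0.7  0.2  0.4] w 55.6
level turn units [-0.0123  0.0269  0.    ]
side9 9425 plane dz/dx,dz/dy(deg) [0.05 0.01] z 70.8
 rect ((552.8929443359375, 278.86199951171875), (206.0000762939453, 154.84896850585938), 89.99543762207031) x [475.9 629.1] y [177.4 381.1]
top9 6733 plane dz/dx,dz/dy(deg) [0.11 0.02] z 70.2
 rect ((553.4378662109375, 277.22772216796875), (153.86978149414062, 204.1696014404297), 0.19167882204055786) x [476.8 629.2] y [175.6 378.3]
```

View pics/s9c.png

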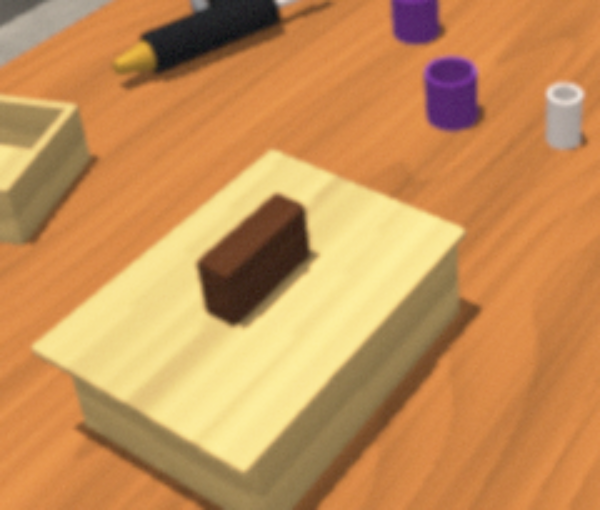

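View pics/top9.png

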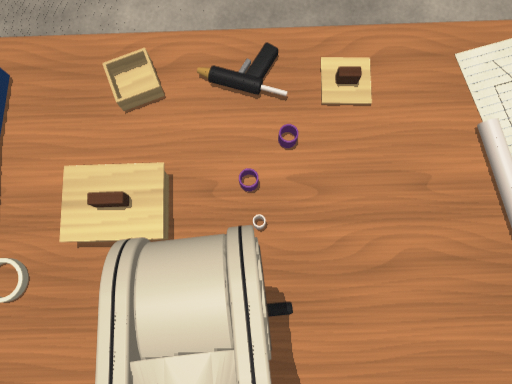

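The lid lies flat on the box: top view centre (113,202), plate top at z of about 70 mm, tilt about 0.1° or less. The purple and thin pieces haven't moved, and the arm is clear. I'm handing the job in.

```bash
python3 -c "
from h import *
print(job_done())"
```

```text
the job is handed in; nothing more can be done
None
```

I put the wide white pipe piece (about 41 mm across) upright in the large plywood box, then closed the box with its own oblong lid. The job took about 16.6 s of robot time.

**Lid:** With the gripper away, both cameras put the plate top at 70–71 mm; 70 mm is fully closed. Tilt was about 0.1° or less, and the long sides were parallel to the box within about 0.2°. The lid is about 2 mm off centre, well within the 10 mm play.

**Forces and surroundings:** The highest force I read was about 18 N at the wrist, when the lid touched the rim. The purple look-alikes, the thin pipe, the small box and the small lid looked unmoved in the last picture.

**Disagreements:**
- The gripper showed openings 2–3 mm smaller than the parts' stated sizes (39 mm on the 42 mm pipe, 22 mm on the 24 mm handle). Both grasps held.
- The two cameras differ by 1–2 mm on the lid's position, within their calibration.
- I saw the pipe standing in the box before closing; it can't be seen now.

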